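# Feed one brass cap and nudge it onto the pad

### The arm

A 6-joint arm with a two-finger parallel gripper is mounted at the origin on the work surface. World frame = base frame: x ahead of the robot, y to its left, z up, the work surface at z = 0. Lengths are in m, angles in rad, forces in N, time in s.
With the tool pointing down it reaches from about 0.225 to 0.875 m from the base axis. Payload 3.4 kg.
Tool frame: the origin (TCP) lies midway between the tips of the shut fingers; the grasp point (between the pads) lies 19 mm behind it; z points along the fingers, y is the line along which they close (so a half turn about z gives the same grasp; the last joint's range is limited). The gripper opens to 85 mm and grips with 20 to 120 N. Pads are 22 mm wide; open, the fingers measure 114 mm over their backs; the gripper's body (76 mm by 85 mm) begins 54 mm behind the grasp point. The pads swing forward as they close: fully open they stand 13 mm farther back than shut.
Start: joints at [-1.261, 0.276, 1.505, -0, 1.361, -0.121], TCP at [0.24, -0.522, 0.231] pointing down, gripper open.
Joint ranges: [-2.89, 2.89], [-0.75, 2.08], [0.22, 2.7], [-1.18, 4.32], [0.11, 2.71], [-2.7, 2.7]. Speed limits (rad/s): [2.57, 2.57, 3.14, 3.14, 3.14, 3.14].

### API

Orientations are given as a unit quaternion [w, x, y, z].
In Python, from cell import manip gives the robot as it stands. The module is installed in compiled form; this text tells all that it offers.
- The arm moves only by the tool carry_out, never from a script. Its argument "plan" is a list of rows, each an object of numbers: "tx", "ty", "tz": the shift along the tool's x, y, z as a fraction of full scale; "wx", "wy", "wz": the turn, a rotation vector about the tool's x, y, z as a fraction of full scale; "gripper": the opening, from -1 (shut) to 1 (fully open). In form: [{"tx": .., "ty": .., "tz": .., "wx": .., "wy": .., "wz": .., "gripper": ..}, ...]. A call has 1 to 20 rows; each row shifts and turns the commanded pose from where the row before left it, along the tool's axes as they then stand; what a row does not reach is not made up. Full scale, the value 1, is 250 mm for a shift and 2 pi rad for a turn. A row lasts 1/12 s, in which the tool goes at most 41.7 mm and 7.16 degrees, less where a joint would pass 70% of its speed; a pose out of reach is approached as far as the arm can. A call with a number of a shift or a turn outside -1 to 1 is refused whole. A call with a gripper value outside its range is refused whole. The fingers move at their own pace and stop on an object; "newtons" is the grip in N (left out, the last holds). Time passes only in rows, so rows that do not move let the fingers close. It gives the time, the measured TCP pose, the force, the opening and the grip force at its end, in the units of the state.
- manip.sense(): the state, without advancing time (a new reading comes with each control period).
- manip.snapshot(name): name is "scene" or "side" or "wrist"; returns a dict with "pixels" (400x640x3 uint8, red, green, blue), "mtx" (3x3 intrinsics, pixels), "T" (4x4, takes a point from camera to world coordinates). Camera axes: x right, y down, z forward; pixel columns grow to the right and rows downward; lengths in m; the calibration is good to about 2 mm. A picture is of the moment at which its call begins. There is no depth.
- manip.hand_in(): hands the job in; it is judged then, once.
Trained networks look in a picture, given as the dict that the camera call returned (one of the last four; its "shot" number tells which), for a name from the list of things; names that differ only in an ending like _2 or _b are one class to them, and where a whole thing is asked for, a point or a joint stands for the part that bears it (a point fixed in the world has none). Each returns a list of dicts, best first, with "confidence" (0 to 1); they miss things now and then, are a little off and sometimes report something else, mostly with a low value. They report only what shows in the picture. A call takes as long as a camera call. They do not tell look-alikes from the thing itself.
- manip.search_frame(picture, thing): "bbox" ([left, top, right, bottom] in pixels, round what is visible of it).
- manip.tip_of(picture, thing): "at" ([column, row] in pixels: a listed point, or the origin of a listed thing).
The state is a dict: "clock": time; "q": joint angles; "qd": joint speeds; "tau": joint torques, N m; "ee_pos": TCP position; "tool_rot": TCP orientation; "contact_force": force on the tool from outside, world axes, zero at the start; "torque": the same for the moment, N m; "opening": opening from 0.0 (shut) to 1.0 (fully open); "grip_force": force on a finger pad.
Only numpy, scipy, OpenCV 4.12 (cv2) and the standard library are available. Lean on these libraries where they do the work, as an engineer would, in place of code of your own. Each camera call takes 0.05 s, during which the arm holds its last target. There are 200 camera calls.

### The job

Press the cap feeder's plunger all the way down once and let it spring back up, so that a single brass cap is ejected onto the bench. Then, with the fingertips, nudge that cap sideways across the bench until it lies flat and wholly on the square grey pad. Do not pick the cap up, do not eject a second one, and leave everything else where it stands.

Things in the scene. Friction and masses are not known exactly. Their poses are not given: they have to be found in the camera images.
- feeder: Cap feeder, bolted to the bench. Origin: on the bench top under the magazine's axis; caps come out along its -x. Magazine: open-topped aluminium well, clear front window, 58 x 58 mm, 42 mm tall, centred on the origin, no floor: caps stand on the bench. Behind it at x = 30 to 122 mm: grey drive housing 58 mm wide, 54 mm tall, on a steel foot 98 mm wide, 5 mm thick (x 45 to 115 mm).
- gate (a point): Middle of the gate on the bench: the 16 mm high opening under the magazine's front window, at x = -29 mm of the feeder, axes as the feeder's. Pressing the plunger drives a flat blade out here by 7/3 of the plunger's travel (70 mm at most): it pushes the lowest cap out along -x and draws back as the plunger rises; then the next cap drops. An ejected cap's centre stops about 38 mm in front of the gate.
- plunger_top (a point): Centre of the top of the plunger's black round button, 36 mm across and 12 mm thick, on a 14 mm rod rising from the housing. It stands at x = +80 mm, y = 0 of the feeder; 106 mm above the bench when up, 76 mm when fully down.
- plunger (a joint): Plunger travel in m: 0 up (as at the start), 0.030 fully down. A spring returns it: 6 N at the top, 10 N at the bottom, and up to about 6 N more while it pushes a cap out, against a hard stop at 0.030.
- cap_1: The lowest brass cap in the magazine, the one that is ejected: a flat solid disc 44 mm across and 12 mm thick, 25 to 50 g. Origin: centre of its underside; z is the disc's axis. It slides on the bench.
- cap_2: Second cap from the bottom, same as cap_1; stays in the magazine (it drops 12 mm after the ejection). Origin: centre of its underside.
- cap_3: Third and top cap, same as cap_1; stays in the magazine. Origin: centre of its underside.
- pad: Square grey felt pad 100 by 100 mm, sides along its x and y, let into the bench: it offers no step (top 0.6 mm above the bench for the eye only). Origin: its centre. It lies to one side or the other of the place where the cap comes out, 110 to 135 mm to the feeder's +y or -y and 55 to 80 mm in front of the feeder's origin (-x).
- tin: Loose open steel tin, 60 mm across the rim, 36 mm tall, on the other side of the ejection place from the pad. Origin: centre of its underside. To be left alone.
- tape: Loose white roll, a ring 90 mm across and 24 mm tall, lying flat beside the housing. Origin: centre of its underside. To be left alone.
- bush: Loose brass rod piece, 24 mm across and 45 mm tall, standing beside the housing. Origin: centre of its underside. To be left alone.
- wrench: Loose wrench, 160 mm long, lying flat across, about 175 mm in front of the feeder. Origin: near its middle, its x along the handle. To be left alone.
- jar: Loose jar, 56 mm across and 75 mm tall, at the robot's left. Origin: centre of its underside. To be left alone.
- shade: Loose white stone lamp shade, a slab 130 by 160 mm, 40 mm tall, at the robot's right. Origin: centre of its underside. To be left alone.
Mind the look-alikes: they are no part of the job. Leave any pink look-alike of the cap_3 alone. There is more than one size of the feeder; the job needs the larger.

How it is judged:
By the outcome, as a careful person would: the job done as asked, in the order asked, and still so for the second after the job is handed in, with the robot touching nothing.
It also fails if it takes over 48 s, if anything falls off the work surface, if the arm or the gripper's body presses on something with over 40 N, if the wrist force passes 120 N, or if a joint passes its speed limit or range.

## Working session

There is one attempt and no reset: what is moved stays moved. The work goes in short steps, Python scripts to look and compute and a tool call to move; the robot and the scene stay as the last step left them, time stands still between calls to the robot, and variables do not carry over. Pictures are saved under pics/ and viewed, at most 10 in all, crops included, and the job is handed in when it is done.

Besides the shell and the picture viewer there is one more tool, called after "Emit:" as name(argument=value, ...) on one line, values as JSON. carry_out: Moves the arm, as the interface text tells. Its arguments: {"type":"object","properties":{"plan":{"type":"array","items":{"type":"object","properties":{"tx":{"type":"number","minimum":-1,"maximum":1},"ty":{"type":"number","minimum":-1,"maximum":1},"tz":{"type":"number","minimum":-1,"maximum":1},"wx":{"type":"number","minimum":-1,"maximum":1},"wy":{"type":"number","minimum":-1,"maximum":1},"wz":{"type":"number","minimum":-1,"maximum":1},"gripper":{"type":"number"}}}},"newtons":{"type":"number"}},"required":["plan"]}

```bash
mkdir -p pics; cat > h.py <<'E'
import numpy as np, cv2
from cell import manip
def ray(p,uv,z=0.0):
    K=np.array(p["mtx"]);T=np.array(p["T"])
    d=T[:3,:3]@np.linalg.solve(K,[uv[0],uv[1],1.]);o=T[:3,3]
    return o+d*(z-o[2])/d[2]
def proj(p,X):
    K=np.array(p["mtx"]);T=np.array(p["T"])
    c=T[:3,:3].T@(np.array(X,float)-T[:3,3]);u=K@c
    return u[:2]/u[2]
def save(p,n,crop=None,s=1):
    im=p["pixels"][:,:,::-1]
    if crop: a,b,c,d=crop; im=im[b:d,a:c]
    cv2.imwrite("pics/"+n,cv2.resize(im,None,fx=s,fy=s,interpolation=cv2.INTER_CUBIC))
E
python3 - <<'E'
from h import *
zs=dict(feeder=0,gate=0,plunger_top=.106,pad=0,tin=0,tape=0,bush=0,wrench=0,jar=0,shade=0,cap_3=.024)
for n in ["scene","side"]:
    p=manip.snapshot(n); save(p,n+"0.png")
    print(n,np.round(p["T"],2).tolist())
    for t,z in zs.items():
        for r in manip.tip_of(p,t)[:3]:
            print(t,round(r["confidence"],2),np.round(r["at"]),ray(p,r["at"],z).round(3))
print(manip.sense())
E
```

```text
scene [[0.17, 0.78, -0.6, 1.17], [0.98, -0.13, 0.11, -0.12], [0.0, -0.61, -0.79, 0.93], [0.0, 0.0, 0.0, 1.0]]
feeder 0.95 [282. 221.] [ 0.485 -0.102  0.   ]
feeder 0.83 [376. 214.] [0.508 0.17  0.   ]
gate 0.85 [380. 221.] [0.534 0.173 0.   ]
gate 0.61 [286. 232.] [ 0.524 -0.097  0.   ]
plunger_top 0.66 [282. 177.] [ 0.414 -0.087  0.106]
plunger_top 0.63 [372. 181.] [0.469 0.156 0.106]
pad 0.65 [246. 242.] [ 0.542 -0.21   0.   ]
tin 0.6 [328. 243.] [0.582 0.012 0.   ]
tape 0.89 [244. 207.] [ 0.415 -0.208  0.   ]
bush 0.71 [287. 232.] [ 0.527 -0.093  0.   ]
bush 0.42 [314. 208.] [ 0.454 -0.005  0.   ]
wrench 0.86 [300. 277.] [ 0.672 -0.079  0.   ]
jar 0.74 [445. 197.] [0.48  0.394 0.   ]
shade 0.84 [159. 249.] [ 0.522 -0.445  0.   ]
cap_3 0.71 [270. 279.] [ 0.679 -0.156  0.024]
cap_3 0.68 [282. 177.] [ 0.34  -0.083  0.024]
cap_3 0.67 [281. 214.] [ 0.479 -0.105  0.024]
side [[-0.8, -0.29, 0.53, -0.1], [-0.6, 0.39, -0.7, 0.82], [-0.0, -0.87, -0.49, 0.7], [0.0, 0.0, 0.0, 1.0]]
feeder 0.71 [360. 227.] [ 0.491 -0.102  0.   ]
feeder 0.57 [281. 279.] [0.512 0.181 0.   ]
feeder 0.26 [410. 177
[... 724 characters left out ...]
200.] [ 0.648 -0.11   0.024]
{'clock': 1.2, 'q': array([-1.26098390e+00,  2.75914565e-01,  1.50489118e+00,  2.01826708e-06,
        1.36072025e+00, -1.21024724e-01]), 'qd': array([-0.00169843, -0.00170146, -0.00071044, -0.00017377, -0.00184629,
        0.00024432]), 'tau': array([-1.46757629e-03, -4.16670156e+01, -2.46095663e+01, -3.57384324e-04,
        4.14346123e-04, -1.37111152e-05]), 'ee_pos': array([ 0.24013066, -0.52249248,  0.23132322]), 'tool_rot': array([3.30905604e-05, 9.76887051e-01, 2.13756144e-01, 4.12422401e-06]), 'contact_force': array([0.42264051, 0.38422984, 0.46686049]), 'torque': array([0.01734392, 0.00176652, 0.00598341]), 'grip_force': 0.0, 'opening': 1.003179296401498}
```

```bash
python3 - <<'E'
import cv2
import numpy as np
a=cv2.imread("pics/scene0.png")[150:300,130:460]
b=cv2.imread("pics/side0.png")[160:310,220:440]
cv2.imwrite("pics/a.png",cv2.resize(a,None,fx=2.4,fy=2.4,interpolation=2))
cv2.imwrite("pics/b.png",cv2.resize(b,None,fx=3.6,fy=3.6,interpolation=2))
E
```

```text
(no output)
```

View pics/a.png

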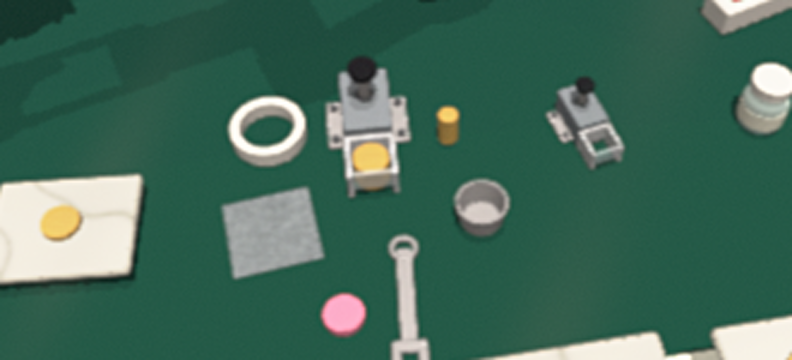

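View pics/b.png

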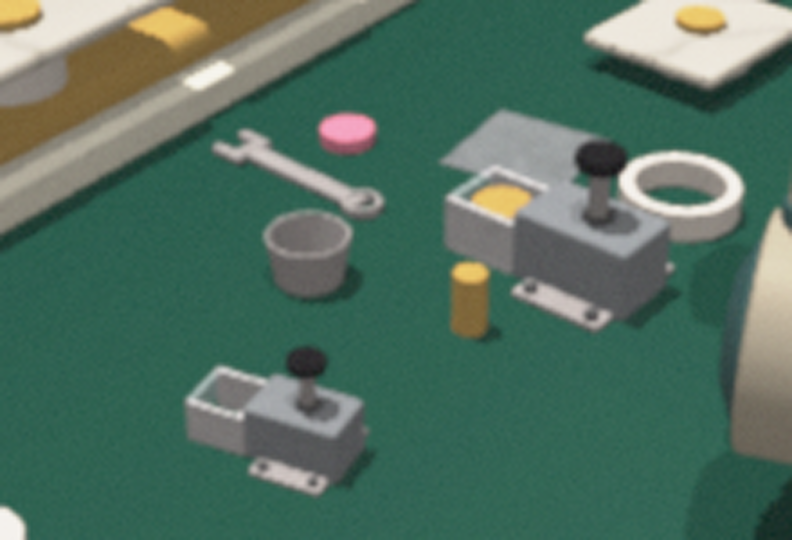

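The larger feeder is at scene (282,221), about (0.488, -0.102). It is bigger and holds brass caps; the one at (376,214) is smaller and empty. The pink disc at (273,281) and the brass disc on the shade at (155,242) are not the ejected cap. The grey pad is at (244,246), on the robot's right. I'll measure it more precisely.

```bash
python3 - <<'E'
from h import *
for n,bb,pb in [("scene",(268,170,296,190),(218,222,268,270)),("side",(376,196,400,214),(335,185,395,215))]:
    p=manip.snapshot(n); im=p["pixels"].astype(int)
    a,b,c,d=bb; m=(im[b:d,a:c].max(2)<45)
    k,l,st,ce=cv2.connectedComponentsWithStats(m.astype(np.uint8)); i=1+np.argmax(st[1:,4])
    print(n,"button",st[i],ce[i]+[a,b]); 
    x,y,w,h,_=st[i]; print(" ctr",ray(p,[a+x+w/2-.5,b+y+h/2-.5],.100).round(4), "top edge", ray(p,[a+x+w/2-.5,b+y],.106).round(4), ray(p,ce[i]+[a,b],.100).round(4))
    a,b,c,d=pb; q=im[b:d,a:c]; m=((q.max(2)-q.min(2))<35)&(q.max(2)>95)
    k,l,st,ce=cv2.connectedComponentsWithStats(m.astype(np.uint8)); i=1+np.argmax(st[1:,4])
    pts=np.argwhere(l==i)[:,::-1]+[a,b]
    P=np.array([ray(p,u,0)[:2] for u in pts]); r=cv2.minAreaRect((P*1000).astype(np.float32)); print(" pad",r,st[i])
    if n=="scene":
        for u in [(343,140),(396,136),(398,178),(348,184)]: print(" rim",ray(p,[130+(u[0]+.5)/2.4-.5,150+(u[1]+.5)/2.4-.5],.042).round(4))
    save(p,"f_"+n+".png",(265,165,305,235) if n=="scene" else (330,190,410,255),8 if n=="scene" else 8)
E
```

```text
scene button [ 7  4 11 10 87] [280.24137931 178.43678161]
 ctr [ 0.4123 -0.0938  0.1   ] top edge [ 0.4009 -0.0921  0.106 ] [ 0.4122 -0.0931  0.1   ]
 pad ((551.4730224609375, -219.7189483642578), (105.48702239990234, 104.70376586914062), 5.684463024139404) [   4    6   44   39 1230]
 rim [ 0.4674 -0.1253  0.042 ]
 rim [ 0.4721 -0.0631  0.042 ]
 rim [ 0.5328 -0.0692  0.042 ]
 rim [ 0.5315 -0.1263  0.042 ]
side button [ 5  7 12  6 44] [386.36363636 205.97727273]
 ctr [ 0.4081 -0.0881  0.1   ] top edge [ 0.4091 -0.0892  0.106 ] [ 0.4071 -0.086   0.1   ]
 pad ((548.1865844726562, -226.80746459960938), (146.02796936035156, 137.1400146484375), 36.955955505371094) [  7   5  53  25 780]
```

View pics/f_scene.png

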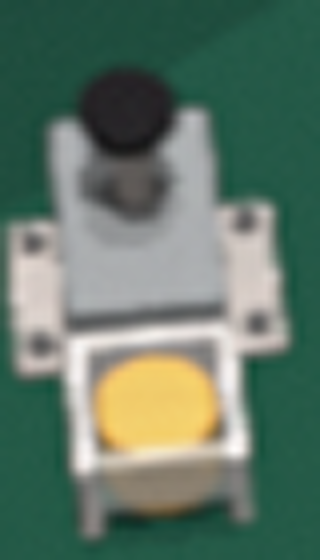

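Emit:
carry_out(plan=[{"tx": 0.096,"ty": -0.091,"gripper": -1},{"tx": 0.096,"ty": -0.091,"gripper": -1},{"tx": 0.096,"ty": -0.091,"gripper": -1},{"tx": 0.096,"ty": -0.091,"gripper": -1},{"tx": 0.096,"ty": -0.091,"gripper": -1},{"tx": 0.096,"ty": -0.091,"gripper": -1},{"tx": 0.096,"ty": -0.091,"gripper": -1},{"tx": 0.096,"ty": -0.091,"gripper": -1},{"tx": 0.096,"ty": -0.091,"gripper": -1},{"tx": 0.096,"ty": -0.091,"gripper": -1},{"tx": 0.096,"ty": -0.091,"gripper": -1},{"tx": 0.096,"ty": -0.091,"gripper": -1},{"tx": 0.096,"ty": -0.091,"gripper": -1},{"tx": 0.096,"ty": -0.091,"gripper": -1},{"wz": -0.018,"gripper": -1},{"wz": -0.018,"gripper": -1},{"wz": -0.018,"gripper": -1},{"wz": -0.018,"gripper": -1},{"wz": -0.018,"gripper": -1},{"wz": -0.018,"gripper": -1}])

```text
invalid input at $.plan[0]: expected keys tx, ty, tz, wx, wy, wz, gripper
```

Emit:
carry_out(plan=[{"wz": -0.018,"gripper": -1},{"wz": -0.018,"gripper": -1},{"wz": -0.018,"gripper": -1},{"wz": -0.019,"gripper": -1},{"gripper": -1},{"gripper": -1}])

```text
invalid input at $.plan[0]: expected keys tx, ty, tz, wx, wy, wz, gripper
```

```bash
python3 - <<'E'
from h import *
p=manip.snapshot("wrist"); save(p,"w1.png")
print(np.round(p["T"],3).tolist())
for t,z in dict(plunger_top=.106,feeder=0,gate=0,pad=0,tin=0,cap_3=.024).items():
    for r in manip.tip_of(p,t)[:2]: print(t,round(r["confidence"],2),np.round(r["at"]),ray(p,r["at"],z).round(4))
print(manip.sense()["contact_force"])
E
```

```text
[[0.418, -0.877, -0.239, 0.302], [-0.909, -0.403, -0.11, -0.494], [-0.0, 0.263, -0.965, 0.375], [0.0, 0.0, 0.0, 1.0]]
[-0.17010186 -0.73298204 -0.18812991]
```

View pics/w1.png

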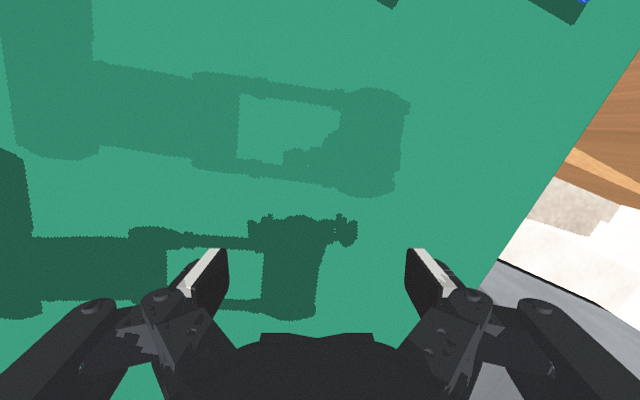

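The picture shows bare bench and the open fingers, because both plans were refused and the arm has not moved. Each row needs all seven keys, so I'll resend them that way.

Emit:
carry_out(plan=[{"tx": 0.096,"ty": -0.091,"tz": 0,"wx": 0,"wy": 0,"wz": 0,"gripper": -1},{"tx": 0.096,"ty": -0.091,"tz": 0,"wx": 0,"wy": 0,"wz": 0,"gripper": -1},{"tx": 0.096,"ty": -0.091,"tz": 0,"wx": 0,"wy": 0,"wz": 0,"gripper": -1},{"tx": 0.096,"ty": -0.091,"tz": 0,"wx": 0,"wy": 0,"wz": 0,"gripper": -1},{"tx": 0.096,"ty": -0.091,"tz": 0,"wx": 0,"wy": 0,"wz": 0,"gripper": -1},{"tx": 0.096,"ty": -0.091,"tz": 0,"wx": 0,"wy": 0,"wz": 0,"gripper": -1},{"tx": 0.096,"ty": -0.091,"tz": 0,"wx": 0,"wy": 0,"wz": 0,"gripper": -1},{"tx": 0.096,"ty": -0.091,"tz": 0,"wx": 0,"wy": 0,"wz": 0,"gripper": -1},{"tx": 0.096,"ty": -0.091,"tz": 0,"wx": 0,"wy": 0,"wz": 0,"gripper": -1},{"tx": 0.096,"ty": -0.091,"tz": 0,"wx": 0,"wy": 0,"wz": 0,"gripper": -1},{"tx": 0.096,"ty": -0.091,"tz": 0,"wx": 0,"wy": 0,"wz": 0,"gripper": -1},{"tx": 0.096,"ty": -0.091,"tz": 0,"wx": 0,"wy": 0,"wz": 0,"gripper": -1},{"tx": 0.096,"ty": -0.091,"tz": 0,"wx": 0,"wy": 0,"wz": 0,"gripper": -1},{"tx": 0.096,"ty": -0.091,"tz": 0,"wx": 0,"wy": 0,"wz": 0,"gripper": -1}])

```text
clock: 2.82
ee_pos: [0.4128, -0.0912, 0.2316]
tool_rot: [0.0, 0.977, 0.214, 0.0]
contact_force: [1.2, -0.8, -0.1]
opening: 0.003
grip_force: 0.0
```

Emit:
carry_out(plan=[{"tx": 0,"ty": 0,"tz": 0,"wx": 0,"wy": 0,"wz": -0.018,"gripper": -1},{"tx": 0,"ty": 0,"tz": 0,"wx": 0,"wy": 0,"wz": -0.018,"gripper": -1},{"tx": 0,"ty": 0,"tz": 0,"wx": 0,"wy": 0,"wz": -0.018,"gripper": -1},{"tx": 0,"ty": 0,"tz": 0,"wx": 0,"wy": 0,"wz": -0.018,"gripper": -1},{"tx": 0,"ty": 0,"tz": 0,"wx": 0,"wy": 0,"wz": -0.018,"gripper": -1},{"tx": 0,"ty": 0,"tz": 0,"wx": 0,"wy": 0,"wz": -0.018,"gripper": -1},{"tx": 0,"ty": 0,"tz": 0,"wx": 0,"wy": 0,"wz": -0.018,"gripper": -1},{"tx": 0,"ty": 0,"tz": 0,"wx": 0,"wy": 0,"wz": -0.018,"gripper": -1},{"tx": 0,"ty": 0,"tz": 0,"wx": 0,"wy": 0,"wz": -0.018,"gripper": -1},{"tx": 0,"ty": 0,"tz": 0,"wx": 0,"wy": 0,"wz": -0.019,"gripper": -1},{"tx": 0,"ty": 0,"tz": 0,"wx": 0,"wy": 0,"wz": 0,"gripper": -1},{"tx": 0,"ty": 0,"tz": 0,"wx": 0,"wy": 0,"wz": 0,"gripper": -1}])

```text
clock: 3.82
ee_pos: [0.4124, -0.0928, 0.2314]
tool_rot: [0.0, 0.709, 0.705, 0.0]
contact_force: [-0.2, -0.5, -0.3]
opening: 0.003
grip_force: 0.0
```

```bash
python3 - <<'E'
from h import *
p=manip.snapshot("wrist"); save(p,"w2.png")
print(np.round(p["T"],3).tolist())
for t,z in dict(plunger_top=.106,feeder=0,gate=0,pad=0,tin=0,cap_3=.024).items():
    for r in manip.tip_of(p,t)[:2]: print(t,round(r["confidence"],2),np.round(r["at"]),ray(p,r["at"],z).round(4))
print(manip.sense()["contact_force"])
E
```

```text
[[1.0, -0.005, -0.001, 0.414], [-0.005, -0.965, -0.263, -0.025], [0.0, 0.263, -0.965, 0.375], [0.0, 0.0, 0.0, 1.0]]
plunger_top 0.92 [317. 196.] [ 0.4144 -0.0912  0.106 ]
plunger_top 0.29 [400. 176.] [ 0.4914 -0.0729  0.106 ]
feeder 0.69 [380. 179.] [ 0.4961 -0.0959  0.    ]
gate 0.74 [400. 180.] [ 0.5218 -0.0963  0.    ]
pad 0.73 [418. 266.] [ 0.5562 -0.2183  0.    ]
pad 0.51 [348.  98.] [0.4524 0.0041 0.    ]
tin 0.56 [454.  84.] [0.5786 0.0185 0.    ]
cap_3 0.65 [383. 181.] [ 0.4943 -0.0936  0.024 ]
cap_3 0.64 [513. 218.] [ 0.6593 -0.1407  0.024 ]
[ 0.15561291 -1.36628071  0.64507911]
```

View pics/w2.png

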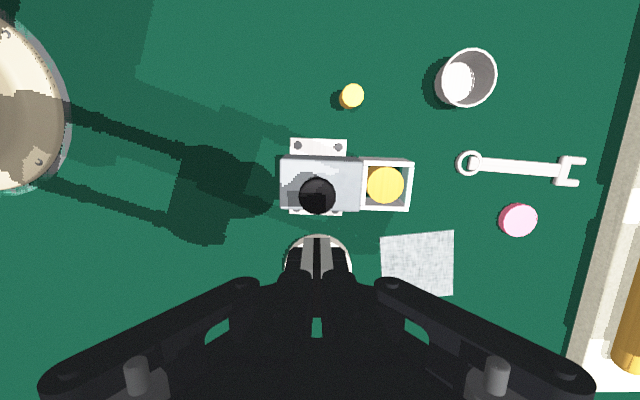

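The wrist view shows the button at (317,196), directly beneath the TCP. The magazine with the brass cap is at (386,184), the pad at (417,262) and the tin at (466,78). I'll press now, slowly.

Emit:
carry_out(plan=[{"tx": 0,"ty": 0,"tz": 0.12,"wx": 0,"wy": 0,"wz": 0,"gripper": -1},{"tx": 0,"ty": 0,"tz": 0.12,"wx": 0,"wy": 0,"wz": 0,"gripper": -1},{"tx": 0,"ty": 0,"tz": 0.12,"wx": 0,"wy": 0,"wz": 0,"gripper": -1},{"tx": 0,"ty": 0,"tz": 0.12,"wx": 0,"wy": 0,"wz": 0,"gripper": -1},{"tx": 0,"ty": 0,"tz": 0.01,"wx": 0,"wy": 0,"wz": 0,"gripper": -1},{"tx": 0,"ty": 0,"tz": 0.01,"wx": 0,"wy": 0,"wz": 0,"gripper": -1},{"tx": 0,"ty": 0,"tz": 0.01,"wx": 0,"wy": 0,"wz": 0,"gripper": -1},{"tx": 0,"ty": 0,"tz": 0.01,"wx": 0,"wy": 0,"wz": 0,"gripper": -1},{"tx": 0,"ty": 0,"tz": 0.01,"wx": 0,"wy": 0,"wz": 0,"gripper": -1},{"tx": 0,"ty": 0,"tz": 0.01,"wx": 0,"wy": 0,"wz": 0,"gripper": -1},{"tx": 0,"ty": 0,"tz": 0.01,"wx": 0,"wy": 0,"wz": 0,"gripper": -1},{"tx": 0,"ty": 0,"tz": 0.01,"wx": 0,"wy": 0,"wz": 0,"gripper": -1},{"tx": 0,"ty": 0,"tz": 0.01,"wx": 0,"wy": 0,"wz": 0,"gripper": -1},{"tx": 0,"ty": 0,"tz": 0.01,"wx": 0,"wy": 0,"wz": 0,"gripper": -1},{"tx": 0,"ty": 0,"tz": 0.01,"wx": 0,"wy": 0,"wz": 0,"gripper": -1},{"tx": 0,"ty": 0,"tz": 0.01,"wx": 0,"wy": 0,"wz": 0,"gripper": -1}])

```text
clock: 5.5
ee_pos: [0.4115, -0.0924, 0.0834]
tool_rot: [-0.001, 0.708, 0.706, -0.0]
contact_force: [-4.8, 1.9, 9.6]
opening: -0.004
grip_force: 5.1
```

Emit:
carry_out(plan=[{"tx": 0,"ty": 0,"tz": 0.008,"wx": 0,"wy": 0,"wz": 0,"gripper": -1},{"tx": 0,"ty": 0,"tz": 0.008,"wx": 0,"wy": 0,"wz": 0,"gripper": -1},{"tx": 0,"ty": 0,"tz": 0.008,"wx": 0,"wy": 0,"wz": 0,"gripper": -1},{"tx": 0,"ty": 0,"tz": 0.004,"wx": 0,"wy": 0,"wz": 0,"gripper": -1},{"tx": 0,"ty": 0,"tz": 0,"wx": 0,"wy": 0,"wz": 0,"gripper": -1},{"tx": 0,"ty": 0,"tz": 0,"wx": 0,"wy": 0,"wz": 0,"gripper": -1}])

```text
clock: 6.0
ee_pos: [0.4115, -0.0924, 0.0763]
tool_rot: [-0.001, 0.708, 0.706, -0.0]
contact_force: [-5.5, 2.1, 10.6]
opening: -0.001
grip_force: 4.7
```

Emit:
carry_out(plan=[{"tx": 0,"ty": 0,"tz": 0.006,"wx": 0,"wy": 0,"wz": 0,"gripper": -1},{"tx": 0,"ty": 0,"tz": 0.004,"wx": 0,"wy": 0,"wz": 0,"gripper": -1},{"tx": 0,"ty": 0,"tz": 0,"wx": 0,"wy": 0,"wz": 0,"gripper": -1}])

```text
clock: 6.25
ee_pos: [0.4116, -0.0924, 0.0759]
tool_rot: [-0.001, 0.708, 0.706, -0.0]
contact_force: [-9.8, 3.7, 29.3]
opening: 0.003
grip_force: 14.6
```

The force jumped to 29 N, so it is on the hard stop. Now rising.

Emit:
carry_out(plan=[{"tx": 0,"ty": 0,"tz": -0.02,"wx": 0,"wy": 0,"wz": 0,"gripper": -1},{"tx": 0,"ty": 0,"tz": -0.02,"wx": 0,"wy": 0,"wz": 0,"gripper": -1},{"tx": 0,"ty": 0,"tz": -0.02,"wx": 0,"wy": 0,"wz": 0,"gripper": -1},{"tx": 0,"ty": 0,"tz": -0.02,"wx": 0,"wy": 0,"wz": 0,"gripper": -1},{"tx": 0,"ty": 0,"tz": -0.02,"wx": 0,"wy": 0,"wz": 0,"gripper": -1},{"tx": 0,"ty": 0,"tz": -0.02,"wx": 0,"wy": 0,"wz": 0,"gripper": -1},{"tx": 0,"ty": 0,"tz": -0.02,"wx": 0,"wy": 0,"wz": 0,"gripper": -1},{"tx": 0,"ty": 0,"tz": -0.02,"wx": 0,"wy": 0,"wz": 0,"gripper": -1},{"tx": 0,"ty": 0,"tz": -0.12,"wx": 0,"wy": 0,"wz": 0,"gripper": -0.3},{"tx": 0,"ty": 0,"tz": -0.12,"wx": 0,"wy": 0,"wz": 0,"gripper": -0.3},{"tx": 0,"ty": 0,"tz": -0.12,"wx": 0,"wy": 0,"wz": 0,"gripper": -0.3},{"tx": 0,"ty": 0,"tz": -0.12,"wx": 0,"wy": 0,"wz": 0,"gripper": -0.3},{"tx": 0,"ty": 0,"tz": 0,"wx": 0,"wy": 0,"wz": 0,"gripper": -0.3},{"tx": 0,"ty": 0,"tz": 0,"wx": 0,"wy": 0,"wz": 0,"gripper": -0.3}])

```text
clock: 7.42
ee_pos: [0.4142, -0.0935, 0.2337]
tool_rot: [0.003, 0.708, 0.706, 0.001]
contact_force: [0.1, -1.1, -0.4]
opening: 0.35
grip_force: 0.0
```

```bash
cat > capf.py <<'E'
from h import *
def disc(p,box,z=.012):
    # yellow disc segmentation inside world box (x0,y0,x1,y1)
    im=p["pixels"].astype(int); m=(im[:,:,0]-im[:,:,2]>50)&(im[:,:,0]>120)
    k,l,st,ce=cv2.connectedComponentsWithStats(m.astype(np.uint8))
    for i in range(1,k):
        if st[i,4]<30: continue
        w=ray(p,ce[i],z)
        if box[0]<w[0]<box[2] and box[1]<w[1]<box[3]: print(" disc",st[i].tolist(),ce[i].round(1),w.round(4))
def pad(p):
    im=p["pixels"].astype(int); m=((im.max(2)-im.min(2))<40)&(im.max(2)>95)
    k,l,st,ce=cv2.connectedComponentsWithStats(m.astype(np.uint8))
    for i in range(1,k):
        w=ray(p,ce[i])
        if st[i,4]>300 and abs(w[0]-.55)<.03 and abs(w[1]+.22)<.03:
            P=np.array([ray(p,u)[:2] for u in np.argwhere(l==i)[:,::-1]]); print(" pad",cv2.minAreaRect((P*1000).astype(np.float32)),w.round(3))
E
python3 - <<'E'
from capf import *
for n in ["wrist","scene","side"]:
    p=manip.snapshot(n); print(n); disc(p,(.46,-.3,.63,-.04)); pad(p)
    if n=="wrist": save(p,"w3.png")
print(manip.sense()["ee_pos"],manip.sense()["opening"])
E
```

```text
wrist
 disc [363, 165, 34, 35, 988] [379.2 181.2] [ 0.4962 -0.0974  0.012 ]
 disc [412, 165, 37, 35, 1014] [430.3 181.4] [ 0.5607 -0.0979  0.012 ]
 pad ((552.8875732421875, -212.125), (100.97196960449219, 86.3542709350586), 5.742147922515869) [ 0.555 -0.205  0.   ]
scene
 disc [277, 212, 16, 10, 130] [284.3 216.6] [ 0.4802 -0.0957  0.012 ]
 disc [279, 233, 16, 16, 204] [286.6 240.5] [ 0.5627 -0.0995  0.012 ]
 pad ((551.6410522460938, -219.83839416503906), (105.86064147949219, 105.74382019042969), 5.718990802764893) [ 0.554 -0.22   0.   ]
side
 disc [330, 211, 16, 12, 142] [337.3 216.1] [ 0.5584 -0.0951  0.012 ]
 disc [354, 215, 10, 6, 38] [358.9 217.3] [ 0.5091 -0.1245  0.012 ]
[ 0.41177574 -0.09253482  0.23061558] 0.35059715321893464
```

View pics/w3.png

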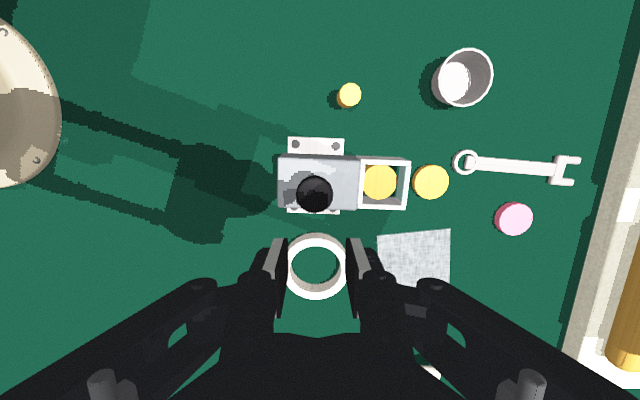

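One cap came out, at wrist (430,181), about (0.561, -0.0985). cap_2 and cap_3 are still in the magazine, and the plunger is back up. The wrench ring at (466,162) is close to the cap, so I'll use a narrow two-finger fork and come down on the cap's +y side.

Emit:
carry_out(plan=[{"tx": 0.028,"ty": 0.116,"tz": 0,"wx": 0,"wy": 0,"wz": 0,"gripper": -0.58},{"tx": 0.028,"ty": 0.116,"tz": 0,"wx": 0,"wy": 0,"wz": 0,"gripper": -0.58},{"tx": 0.028,"ty": 0.116,"tz": 0,"wx": 0,"wy": 0,"wz": 0,"gripper": -0.58},{"tx": 0.028,"ty": 0.116,"tz": 0,"wx": 0,"wy": 0,"wz": 0,"gripper": -0.58},{"tx": 0.028,"ty": 0.116,"tz": 0,"wx": 0,"wy": 0,"wz": 0,"gripper": -0.58},{"tx": 0,"ty": 0,"tz": 0.14,"wx": 0,"wy": 0,"wz": 0,"gripper": -0.58},{"tx": 0,"ty": 0,"tz": 0.14,"wx": 0,"wy": 0,"wz": 0,"gripper": -0.58},{"tx": 0,"ty": 0,"tz": 0.14,"wx": 0,"wy": 0,"wz": 0,"gripper": -0.58},{"tx": 0,"ty": 0,"tz": 0.14,"wx": 0,"wy": 0,"wz": 0,"gripper": -0.58},{"tx": 0,"ty": 0,"tz": 0.12,"wx": 0,"wy": 0,"wz": 0,"gripper": -0.58},{"tx": 0,"ty": 0,"tz": 0.08,"wx": 0,"wy": 0,"wz": 0,"gripper": -0.58},{"tx": 0,"ty": 0,"tz": 0,"wx": 0,"wy": 0,"wz": 0,"gripper": -0.58},{"tx": 0,"ty": 0,"tz": 0,"wx": 0,"wy": 0,"wz": 0,"gripper": -0.58}])

```text
clock: 8.65
ee_pos: [0.5559, -0.0579, 0.0398]
tool_rot: [-0.002, 0.708, 0.706, -0.001]
contact_force: [0.9, 0.1, -0.1]
opening: 0.213
grip_force: 0.0
```

```bash
python3 - <<'E'
from capf import *
W=manip.snapshot("wrist"); disc(W,(.46,-.3,.63,-.04)); S=manip.snapshot("side"); disc(S,(.46,-.3,.63,-.04))
a=cv2.resize(W["pixels"],(640,400)); b=cv2.resize(S["pixels"][170:290,290:410],(200,200),interpolation=2)
a[:200,:200]=b
cv2.imwrite("pics/w4.png",a[:,:,::-1]); print(manip.sense()["ee_pos"],manip.sense()["opening"])
print("ring edge?",[proj(W,[.59,y,.004]).round() for y in (-.06,-.09)])
E
```

```text
disc [296, 258, 48, 66, 2317] [317.5 291.8] [ 0.558 -0.097  0.012]
 disc [178, 282, 22, 13, 129] [185.8 286.8] [ 0.4719 -0.0933  0.012 ]
 disc [195, 320, 9, 10, 51] [200.2 325.1] [ 0.4783 -0.1225  0.012 ]
 disc [331, 211, 14, 12, 117] [337.9 216.5] [ 0.5558 -0.0945  0.012 ]
[ 0.55831947 -0.05841299  0.04244334] 0.21081408122451886
ring edge? [array([367., 234.]), array([365., 276.])]
```

View pics/w4.png

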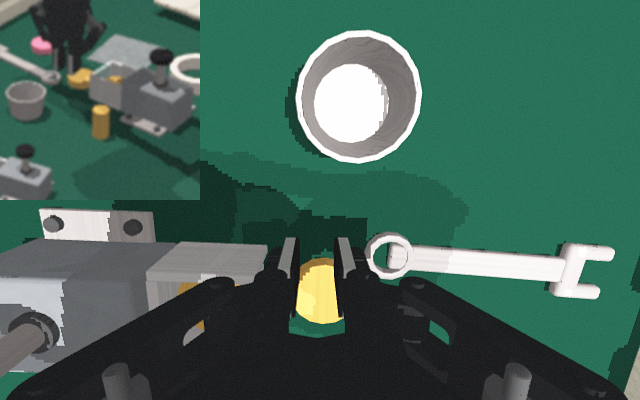

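The wrist view shows the cap at (318,291) past the finger gap, with the fingertips at (290,240) and (350,240). The wrench ring's left edge is at 364, just clear of the fingers, and the tin is well away at (358,96). I'll lower to the bench.

Emit:
carry_out(plan=[{"tx": 0,"ty": 0,"tz": 0.06,"wx": 0,"wy": 0,"wz": 0,"gripper": -0.58},{"tx": 0,"ty": 0,"tz": 0.05,"wx": 0,"wy": 0,"wz": 0,"gripper": -0.58},{"tx": 0,"ty": 0,"tz": 0.02,"wx": 0,"wy": 0,"wz": 0,"gripper": -0.58},{"tx": 0,"ty": 0,"tz": 0.014,"wx": 0,"wy": 0,"wz": 0,"gripper": -0.58},{"tx": 0,"ty": 0,"tz": 0,"wx": 0,"wy": 0,"wz": 0,"gripper": -0.58},{"tx": 0,"ty": 0,"tz": 0,"wx": 0,"wy": 0,"wz": 0,"gripper": -0.58}])

```text
clock: 9.25
ee_pos: [0.5582, -0.0584, 0.0067]
tool_rot: [0.001, 0.708, 0.706, 0.0]
contact_force: [-0.4, -0.6, 0.1]
opening: 0.215
grip_force: 0.0
```

Emit:
carry_out(plan=[{"tx": 0,"ty": 0,"tz": 0.01,"wx": 0,"wy": 0,"wz": 0,"gripper": -0.58},{"tx": 0,"ty": 0,"tz": 0,"wx": 0,"wy": 0,"wz": 0,"gripper": -0.58},{"tx": -0.016,"ty": 0,"tz": 0,"wx": 0,"wy": 0,"wz": 0,"gripper": -0.58},{"tx": -0.016,"ty": 0,"tz": 0,"wx": 0,"wy": 0,"wz": 0,"gripper": -0.58},{"tx": -0.016,"ty": 0,"tz": 0,"wx": 0,"wy": 0,"wz": 0,"gripper": -0.58},{"tx": -0.02,"ty": 0,"tz": 0,"wx": 0,"wy": 0,"wz": 0,"gripper": -0.58},{"tx": -0.02,"ty": 0,"tz": 0,"wx": 0,"wy": 0,"wz": 0,"gripper": -0.58},{"tx": -0.02,"ty": 0,"tz": 0,"wx": 0,"wy": 0,"wz": 0,"gripper": -0.58},{"tx": -0.02,"ty": 0,"tz": 0,"wx": 0,"wy": 0,"wz": 0,"gripper": -0.58},{"tx": -0.02,"ty": 0,"tz": 0,"wx": 0,"wy": 0,"wz": 0,"gripper": -0.58},{"tx": -0.02,"ty": 0,"tz": 0,"wx": 0,"wy": 0,"wz": 0,"gripper": -0.58},{"tx": 0,"ty": 0,"tz": 0,"wx": 0,"wy": 0,"wz": 0,"gripper": -0.58}])

```text
clock: 10.25
ee_pos: [0.5576, -0.1013, 0.0033]
tool_rot: [0.0, 0.708, 0.706, -0.0]
contact_force: [0.6, 0.2, 0.1]
opening: 0.21
grip_force: 0.0
```

```bash
python3 - <<'E'
from capf import *
for n in ["scene","side","wrist"]:
    p=manip.snapshot(n); print(n); disc(p,(.46,-.3,.63,-.04))
    if n=="scene":
        S=p; save(p,"s5.png",(215,180,345,290),6)
print(manip.sense()["ee_pos"])
E
```

```text
scene
 disc [267, 235, 15, 15, 154] [273.3 242.5] [ 0.5629 -0.1359  0.012 ]
side
wrist
 disc [125, 233, 87, 72, 4855] [167.  263.6] [ 0.484  -0.1007  0.012 ]
 disc [289, 271, 56, 67, 2755] [316.6 306.8] [ 0.559  -0.1257  0.012 ]
[ 0.55732547 -0.10023448  0.00325854]
```

View pics/s5.png

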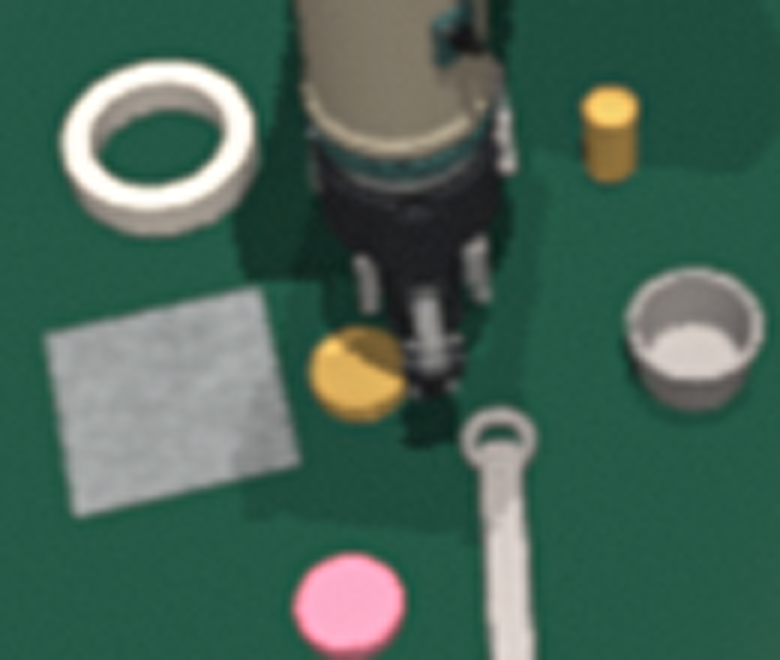

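Scene (358,373) in the crop: the cap is seated in the fork and moving toward the pad, which spans crop (45–300, 290–515). Nothing else has been disturbed, so I'll push on.

Emit:
carry_out(plan=[{"tx": -0.02,"ty": -0.0012,"tz": 0,"wx": 0,"wy": 0,"wz": 0,"gripper": -0.58},{"tx": -0.02,"ty": -0.0012,"tz": 0,"wx": 0,"wy": 0,"wz": 0,"gripper": -0.58},{"tx": -0.02,"ty": -0.0012,"tz": 0,"wx": 0,"wy": 0,"wz": 0,"gripper": -0.58},{"tx": -0.02,"ty": -0.0012,"tz": 0,"wx": 0,"wy": 0,"wz": 0,"gripper": -0.58},{"tx": -0.02,"ty": -0.0012,"tz": 0,"wx": 0,"wy": 0,"wz": 0,"gripper": -0.58},{"tx": -0.02,"ty": -0.0012,"tz": 0,"wx": 0,"wy": 0,"wz": 0,"gripper": -0.58},{"tx": -0.02,"ty": -0.0012,"tz": 0,"wx": 0,"wy": 0,"wz": 0,"gripper": -0.58},{"tx": -0.02,"ty": -0.0012,"tz": 0,"wx": 0,"wy": 0,"wz": 0,"gripper": -0.58},{"tx": -0.02,"ty": -0.0012,"tz": 0,"wx": 0,"wy": 0,"wz": 0,"gripper": -0.58},{"tx": -0.02,"ty": -0.0012,"tz": 0,"wx": 0,"wy": 0,"wz": 0,"gripper": -0.58},{"tx": -0.02,"ty": -0.0012,"tz": 0,"wx": 0,"wy": 0,"wz": 0,"gripper": -0.58},{"tx": -0.02,"ty": -0.0012,"tz": 0,"wx": 0,"wy": 0,"wz": 0,"gripper": -0.58},{"tx": -0.02,"ty": -0.0012,"tz": 0,"wx": 0,"wy": 0,"wz": 0,"gripper": -0.58},{"tx": -0.02,"ty": -0.0012,"tz": 0,"wx": 0,"wy": 0,"wz": 0,"gripper": -0.58},{"tx": -0.02,"ty": -0.0012,"tz": 0,"wx": 0,"wy": 0,"wz": 0,"gripper": -0.58},{"tx": -0.02,"ty": -0.0012,"tz": 0,"wx": 0,"wy": 0,"wz": 0,"gripper": -0.58},{"tx": -0.016,"ty": 0,"tz": 0,"wx": 0,"wy": 0,"wz": 0,"gripper": -0.58},{"tx": -0.008,"ty": 0,"tz": 0,"wx": 0,"wy": 0,"wz": 0,"gripper": -0.58},{"tx": 0,"ty": 0,"tz": 0,"wx": 0,"wy": 0,"wz": 0,"gripper": -0.58}])

```text
clock: 11.98
ee_pos: [0.5525, -0.1868, 0.0033]
tool_rot: [0.0, 0.708, 0.706, -0.0]
contact_force: [0.1, -0.1, 0.9]
opening: 0.211
grip_force: 0.0
```

Emit:
carry_out(plan=[{"tx": 0.03,"ty": 0,"tz": 0,"wx": 0,"wy": 0,"wz": 0,"gripper": -0.58},{"tx": 0.05,"ty": 0,"tz": 0,"wx": 0,"wy": 0,"wz": 0,"gripper": -0.58},{"tx": 0,"ty": 0,"tz": -0.1,"wx": 0,"wy": 0,"wz": 0,"gripper": -0.58},{"tx": 0,"ty": 0,"tz": -0.15,"wx": 0,"wy": 0,"wz": 0,"gripper": -0.58},{"tx": 0,"ty": 0,"tz": -0.15,"wx": 0,"wy": 0,"wz": 0,"gripper": -0.58},{"tx": 0,"ty": 0,"tz": -0.15,"wx": 0,"wy": 0,"wz": 0,"gripper": -0.58},{"tx": 0,"ty": 0,"tz": -0.15,"wx": 0,"wy": 0,"wz": 0,"gripper": -0.58},{"tx": 0.1,"ty": 0,"tz": -0.1,"wx": 0,"wy": 0,"wz": 0,"gripper": -0.58},{"tx": 0.15,"ty": 0,"tz": 0,"wx": 0,"wy": 0,"wz": 0,"gripper": -0.58},{"tx": 0,"ty": 0,"tz": 0,"wx": 0,"wy": 0,"wz": 0,"gripper": -0.58},{"tx": 0,"ty": 0,"tz": 0,"wx": 0,"wy": 0,"wz": 0,"gripper": -0.58}])

```text
clock: 12.9
ee_pos: [0.552, -0.1007, 0.2037]
tool_rot: [-0.0, 0.707, 0.708, 0.0]
contact_force: [0.1, -0.3, 0.8]
opening: 0.202
grip_force: 0.0
```

```bash
python3 - <<'E'
from capf import *
for n in ["scene","side","wrist"]:
    p=manip.snapshot(n); print(n); disc(p,(.46,-.3,.63,-.04)); pad(p)
    if n=="scene": save(p,"s6.png",(215,165,345,290),4.6)
print(manip.sense()["ee_pos"])
E
```

```text
scene
 disc [277, 212, 16, 10, 122] [284.5 216.6] [ 0.4804 -0.0949  0.012 ]
 disc [235, 237, 17, 16, 203] [243.2 244.4] [ 0.5551 -0.2173  0.012 ]
 pad ((551.5015869140625, -219.6698760986328), (106.49162292480469, 105.80664825439453), 5.6410813331604) [ 0.555 -0.221  0.   ]
side
 disc [358, 195, 16, 11, 138] [365.3 199.5] [ 0.5484 -0.2141  0.012 ]
wrist
 disc [243, 161, 40, 38, 1233] [262.6 178.8] [ 0.4916 -0.0972  0.012 ]
 disc [300, 254, 34, 35, 957] [316.8 271.3] [ 0.5538 -0.2148  0.012 ]
[ 0.55212513 -0.10345132  0.20257567]
```

View pics/s6.png

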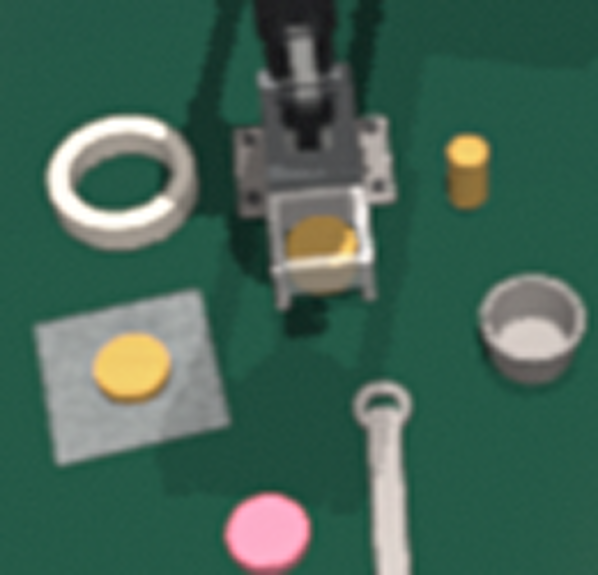

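The cap, at crop (132,367), lies flat and within about 5 mm of the pad's centre, wholly on it. Everything else is still in place and the arm is clear.

```bash
python3 -c "
from cell import manip
print(manip.hand_in())"
```

```text
the job is handed in; nothing more can be done
None
```

The job is handed in: one press ejected a single brass cap, which was nudged flat and wholly onto the grey pad at about 13 s on the clock, with nothing else moved.

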